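# Crank a valve block tight in the bench clamp

### The arm

A 6-joint arm with a two-finger parallel gripper is mounted at the origin on the work surface. World frame = base frame: x ahead of the robot, y to its left, z up, the work surface at z = 0. Lengths are in m, angles in degrees, forces in N, time in s.
With the tool pointing down it reaches from about 0.2 to 0.875 m from the base axis. Payload 3.4 kg.
Tool frame: the origin (TCP) lies between the finger pads; the fingertips stand robot.tcp_to_tips ahead of it and the grasp point (between the pads) lies 5 mm behind it (robot.tcp_to_tips is the distance from the TCP to the fingertips, in m); z points along the fingers, x is the direction in which the jaws open and shut, and the axes are right-handed (so a half turn about z gives the same grasp; the last joint's range is limited). The gripper opens to 94 mm and grips with 3 to 60 N. Pads are 16 mm wide; open, the fingers measure 119 mm over their backs; the gripper's body (75 mm by 177 mm) begins 78 mm behind the grasp point.
Start: joints at [57.353, 15.808, 86.224, -0, 77.962, -6.933], TCP at [0.25, 0.518, 0.219] pointing down, gripper open.
Joint ranges: [-165.64, 165.64], [-43.16, 119.46], [12.63, 154.43], [-67.54, 247.53], [6.08, 155.33], [-154.97, 154.97]. Speed limits (degrees/s): [147.25, 147.25, 180, 180, 180, 180].

### API

Orientations are given as [roll, pitch, yaw] about the fixed x, y, z axes, in that order (R = Rz(yaw) Ry(pitch) Rx(roll)).
In Python, from plant import status, read_camera, camera_params, workorder, trace, spot_point, robot gives the robot as it stands.
- The arm moves only by the tool move_arm, never from a script. Its argument "deltas" is a list of rows, each a list of 7 numbers: the finger opening in m, from 0 to 0.094, then the shift along the tool's x, y, z in m, then the turn, a rotation vector about the tool's x, y, z in rad. A call has 1 to 12 rows; each row is the pose to reach, as a shift and turn from the pose commanded when the call began, along the tool's axes at that moment; what a row does not reach only later rows make up. A row lasts 1/10 s, in which the tool goes at most 50 mm and 8.59 degrees, less where a joint would pass 70% of its speed; a pose out of reach is approached as far as the arm can. A call with a gripper value outside its range is refused whole. The fingers move at their own pace and stop on an object; "squeeze" is the grip in N (left out, the last holds). Time passes only in rows, so rows that repeat a pose let the fingers close. It gives the time, the measured TCP pose, the force and the opening at its end, in the units of the state.
- status.state(): the state, without advancing time (a new reading comes with each control period).
- read_camera(name): name is "side" or "top"; returns the picture (384x512x3 uint8, red, green, blue); there is no depth.
- camera_params(name): a dict with "intrinsics" (3x3 intrinsics, pixels), "world_to_cam" (4x4, takes a point from world to camera coordinates). Camera axes: x right, y down, z forward; pixel columns grow to the right and rows downward; lengths in m; the calibration is good to about 2 mm. A picture is of the moment at which its call begins. camera_params takes no time and is no camera call.
- workorder.job_done(): hands the job in, once; it reports no verdict.
Trained networks look in the newest picture that a camera, given by its name, has taken for a name from the list of things; names that differ only in an ending like _2 or _b are one class to them, and where a whole thing is asked for, a point or a joint stands for the part that bears it (a point fixed in the world has none). Each returns a list of dicts, best first, with "confidence" (0 to 1); they miss things now and then, are a little off and sometimes report something else, mostly with a low value. They report only what shows in the picture. A call takes as long as a camera call. They do not tell look-alikes from the thing itself.
- trace(camera, label): "mask" (384x512 bool, what is visible of it) and "extent" ([centre column, centre row, width, height] in pixels, round what is visible of it).
- spot_point(camera, label): "centre" ([row, column] in pixels: a listed point, or the origin of a listed thing).
The state is a dict: "clock": time; "joint_pos": joint angles; "qd": joint speeds; "joint_torque": joint torques, N m; "eef_pos": TCP position; "tcp_rot": TCP orientation; "ft_force": force on the tool from outside, world axes, zero at the start; "moment": the same for the moment, N m; "gripper_width": opening from 0.0 (shut) to 1.0 (fully open).
Only numpy, scipy, OpenCV 4.12 (cv2) and the standard library are available. Lean on these libraries where they do the work, as an engineer would, in place of code of your own. Each camera call takes 0.05 s, during which the arm holds its last target.

### The job

Fit the loose crank fully down onto the clamp's square shaft end and wind it clockwise, without letting it come off the shaft, until the moving jaw holds the valve block firmly against the fixed jaw. Stop when you feel it go firm: do not over-tighten, move the jaw only by the crank, leave the other parts on the bench alone, and leave the crank sitting on the shaft.

Things in the scene. Friction and masses are not known exactly. Their poses are not given: they have to be found in the camera images.
- clamp: Grey clamp fixed to the bench, base 120 x 320 x 20 mm. Origin on the bench right below the vertical shaft axis, z up; bed along its +y, bed top 32 mm up, fixed jaw's face at y = 216 mm. Housing 85 x 85 mm round the axis, top at 82 mm (bolt heads 85). Round collar, 34 mm across, top at 88 mm: the crank's seat. Jaws and block stay below 80 mm, under the crank's sweep.
- shaft_top (a point): Centre of the top of the upright square shaft, 114 mm above the bench: 15 mm across flats, 26 mm long, top 4 mm tapering to 11 mm. Its angle is unknown (find it by feel or sight); the crank fits in any quarter turn. Clockwise from above closes the jaw, 24 mm per turn. It turns stiffly (friction about 0.44 N m in all) and stays where left.
- crank: Loose steel crank, 0.35 kg, flat on the bench, right way up. Origin at the centre of the hub's underside, z up. Hub 32 x 32 x 40 mm with a square through-hole 17 mm across, sides along x and y. Flat arm along +x to 75 mm, 22 mm wide, 12 mm thick, flush with the underside. At x = 62 mm an upright black knob, 24 mm across, 14 to 84 mm above the underside, spins freely.
- crank_hub (a point): Centre of the crank's hub, half-way up: 20 mm above the crank's underside; axes as the crank. Seated, the underside rests on the collar. It fits loosely, with about 0.1 rad of play either way.
- jaw: The moving jaw, 90 mm wide, 45 mm tall, with a springy rubber pad (about 80 N per mm). Origin at the middle of the pad's face at bed level; it moves along the clamp's +y towards the fixed jaw, driven only by the shaft. At the knob, winding takes about 7 N, and 6 N more per 100 N of clamping.
- block: Aluminium valve block standing loose on the bed a few mm from the fixed jaw: 60 mm along x, 48 mm along y (the clamped way), 42 mm tall, 0.25 to 0.5 kg; origin under its centre. Firm is about 40 to 120 N from the jaw; over 150 N harms it.
- canister: Bystander: white filter canister, 72 mm across, 95 mm tall, origin under its centre.
- carton: Bystander: small cardboard box, 70 x 90 x 50 mm, origin under its centre.
- bushing: Bystander: steel bushing ring, 48 mm across, 30 mm tall, origin under its centre.
There are look-alikes about, which are no part of the job. Several things look just like the crank: the one meant starts farthest to the robot's left.

How it is judged (in metres and radians):
On the way, in this order (a step that is already met when the one before it is completed fails the run):
1. the crank is fully down on the square shaft, within 5 mm of its seat (horizontal distance between crank_hub and shaft_top below 0.006 m and z of crank in the frame of clamp below 0.093 m and angle between crank's own z axis and vertical below 0.12 rad), for 0.2 s.
2. the crank, still on the shaft, has brought the jaw against the block and holds it with over 30 N (horizontal distance between crank_hub and shaft_top below 0.008 m and z of crank in the frame of clamp below 0.1 m and contact force between jaw and block above 30 N), for 0.2 s.
At the end, for the whole second after the job is handed in: The valve block is held upright between the jaws with 25 to 150 N, pressed against the fixed jaw (within 4 mm of its face), and the crank sits at rest on the shaft, less than 8 mm above its seat and within 8 mm of the axis, let go (horizontal distance between crank_hub and shaft_top below 0.008 m and z of crank in the frame of clamp between 0.08 and 0.096 m and angle between crank's own z axis and vertical below 0.15 rad and contact force between jaw and block between 25 and 150 N and y of block in the frame of clamp above 0.188 m and angle between block's own z axis and vertical below 0.1 rad and linear speed of block below 0.02 m/s and linear speed of crank below 0.03 m/s); the robot touches nothing.
It fails at once if the block is squeezed with more than 150 N (contact force between jaw and block above 150 N).
It fails at once if the robot touches the jaw or the block instead of using the crank (contact force between any of the arm, the fingers and jaw above 1 N or contact force between any of the arm, the fingers and block above 1 N).
It fails at once if a bystander is pushed more than 20 mm (distance of any of canister, carton, bushing from where it was at the start of the episode above 0.02 m).
It fails at once if with the jaw moved more than 12 mm from its start, the crank comes off the shaft (over 18 mm above its seat or over 15 mm off the axis) (distance of jaw from where it was at the start of the episode above 0.012 m and (z of crank in the frame of clamp above 0.106 m or horizontal distance between crank_hub and shaft_top above 0.015 m)).
It also fails if it takes over 72 s, if anything falls off the work surface, if the arm or the gripper's body presses on something with over 40 N, if the wrist force passes 120 N, or if a joint passes its speed limit or range.

## Working session

There is one attempt and no reset: what is moved stays moved. The work goes in short steps, Python scripts to look and compute and a tool call to move; the robot and the scene stay as the last step left them, time stands still between calls to the robot, and variables do not carry over. Pictures are saved under pics/ and viewed, and the job is handed in when it is done.

Besides the shell and the picture viewer there is one more tool, called after "Emit:" as name([rows], argument=value, ...), one row to a line, values as JSON. move_arm: Moves the arm, as the interface text tells. Its arguments: {"type":"object","properties":{"deltas":{"type":"array"},"squeeze":{"type":"number"}},"required":["deltas"]}

```bash
ls; mkdir -p pics; python3 - <<'E'
from plant import status, read_camera, camera_params, workorder, trace, spot_point, robot
import cv2,numpy as np
print(robot.tcp_to_tips, status.state())
for n in("side","top"):
    im=read_camera(n); cv2.imwrite(f"pics/{n}0.png",im[:,:,::-1]); 
    p=camera_params(n); print(n,np.array(p["intrinsics"]).round(1).tolist(),np.array(p["world_to_cam"]).round(4).tolist())
E
```

```text
pics
0.014 {'clock': 0.0, 'joint_pos': array([ 5.73545510e+01,  1.58474885e+01,  8.62944190e+01, -6.02919836e-05,
        7.79635981e+01, -6.93443478e+00]), 'qd': array([ 0.01378133,  0.05595776, -0.09810186, -0.09557387,  0.06626318,
        0.05321842]), 'joint_torque': array([ 2.03862466e-03, -4.04585910e+01, -2.37233359e+01,  7.02335243e-02,
        3.42909771e-02, -1.12623597e-04]), 'eef_pos': array([0.24917328, 0.51759281, 0.21861165]), 'tcp_rot': array([-1.79987320e+02,  1.04740863e-01,  6.42890100e+01]), 'ft_force': array([-0.29212776, -1.08110861, -0.38486911]), 'moment': array([ 0.01966675, -0.0187258 , -0.05396288]), 'gripper_width': 1.0008464639058778}
side [[433.6, 0.0, 258.6], [0.0, 433.6, 193.7], [0.0, 0.0, 1.0]] [[0.996, -0.0875, -0.0177, -0.5626], [-0.0719, -0.6684, -0.7403, 0.0095], [0.0529, 0.7386, -0.672, 1.1735], [0.0, 0.0, 0.0, 1.0]]
top [[431.1, 0.0, 255.5], [0.0, 431.1, 188.8], [0.0, 0.0, 1.0]] [[-0.0173, -0.9996, -0.021, -0.103], [-0.9859, 0.0206, -0.1663, 0.5522], [0.1666, 0.0178, -0.9859, 0.9493], [0.0, 0.0, 0.0, 1.0]]
```

```bash
python3 - <<'E'
import cv2
for n in("side","top"):
    cv2.imwrite(f"pics/{n}0b.png",cv2.resize(cv2.imread(f"pics/{n}0.png"),(800,600),interpolation=cv2.INTER_CUBIC))
E
```

```text
(no output)
```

View pics/side0.png

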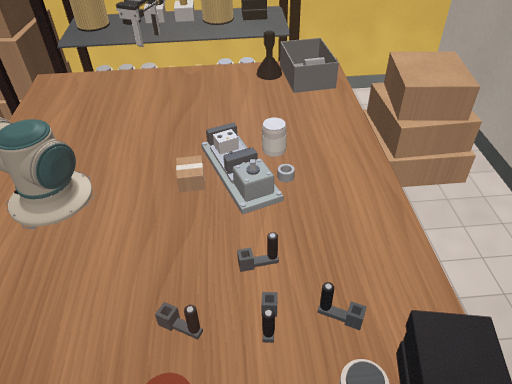

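View pics/top0b.png

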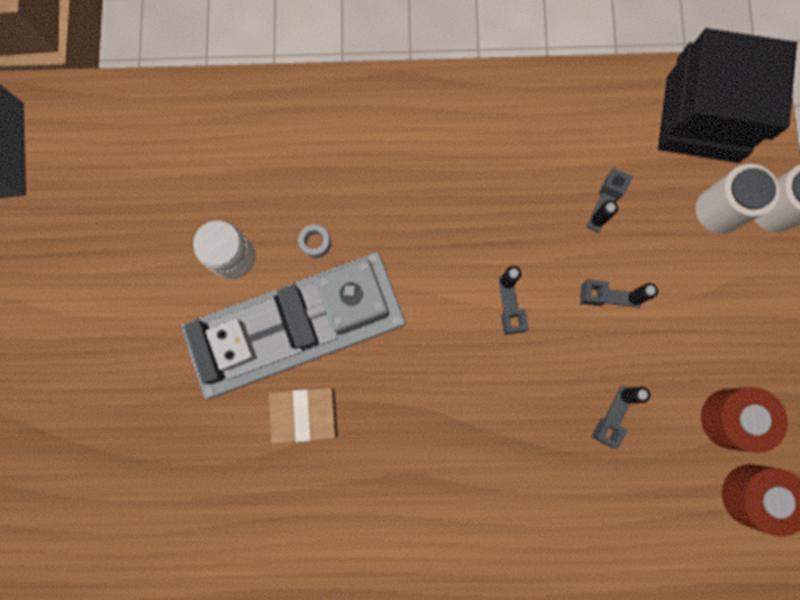

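The side view has +y (the robot's left) going away from the camera, and the top view has +y to the left. There are four crank look-alikes. In top-view pixels at 800x600 they are A (512,300), B (608,200), C (615,293) and D (620,415). A has the smallest column, so the largest y, and is the farthest left. In the side view it is the one at (258,255). I'll confirm this with the networks, coordinates and a crop.

```bash
cat > h.py <<'E'
import numpy as np,cv2
from plant import status, read_camera, camera_params, workorder, trace, spot_point, robot
P={n:(np.array(camera_params(n)["intrinsics"]),np.array(camera_params(n)["world_to_cam"])) for n in("side","top")}
def proj(n,p):
    K,T=P[n]; c=T[:3,:3]@np.asarray(p,float)+T[:3,3]; q=K@c; return q[:2]/q[2]
def ray(n,u,v):
    K,T=P[n]; R=T[:3,:3]; d=R.T@np.linalg.inv(K)@[u,v,1]; return -R.T@T[:3,3],d
def onz(n,u,v,z):
    o,d=ray(n,u,v); return o+d*(z-o[2])/d[2]
def tri(uvs):
    A=np.zeros((3,3));b=np.zeros(3)
    for n,(u,v) in uvs.items():
        o,d=ray(n,u,v); d/=np.linalg.norm(d); M=np.eye(3)-np.outer(d,d);A+=M;b+=M@o
    return np.linalg.solve(A,b)
E
python3 - <<'E'
from h import *
for n in("side","top"):
    for lab,z in(("crank",0),("crank_hub",.02),("shaft_top",.114),("clamp",0),("jaw",.032),("block",.032)):
        for d in spot_point(n,lab):
            r,c=d["centre"]; print(n,lab,round(d["confidence"],2),np.round([c,r],1),onz(n,c,r,z).round(4))
im=cv2.imread("pics/top0.png")
a=cv2.resize(im[160:224,310:350],None,fx=9,fy=9,interpolation=cv2.INTER_CUBIC)
b=cv2.resize(im[160:224,200:264],None,fx=6.5,fy=9,interpolation=cv2.INTER_CUBIC)
cv2.imwrite("pics/crop1.png",np.hstack([a,b]))
im=cv2.imread("pics/side0.png")
cv2.imwrite("pics/crop2.png",cv2.resize(im[120:280,180:310],None,fx=3.7,fy=3.7,interpolation=cv2.INTER_CUBIC))
E
```

```text
side crank 0.78 [247.4 263.9] [ 0.5144 -0.2816  0.    ]
side crank 0.7 [355.5 321.6] [ 0.7223 -0.4512  0.    ]
side crank 0.45 [224.6 147.4] [0.4757 0.1751 0.    ]
side crank_hub 0.88 [268.8 304. ] [ 0.5506 -0.4057  0.02  ]
side crank_hub 0.81 [356.  316.8] [ 0.7203 -0.4524  0.02  ]
side crank_hub 0.79 [169.6 317. ] [ 0.3491 -0.4161  0.02  ]
side crank_hub 0.69 [245.2 262.6] [ 0.5093 -0.2934  0.02  ]
side shaft_top 0.55 [253.6 158.6] [ 0.5508 -0.0384  0.114 ]
side clamp 0.68 [252.1 192. ] [ 0.5439 -0.0375  0.    ]
side jaw 0.77 [240.8 160.7] [0.5204 0.0623 0.032 ]
side block 0.96 [224.4 148.3] [0.4759 0.1265 0.032 ]
top crank 0.88 [391.4 119.5] [ 0.7238 -0.4504  0.    ]
top crank 0.82 [379.4 189. ] [ 0.551  -0.4098  0.    ]
top crank 0.65 [385.  277.8] [ 0.3423 -0.4091  0.    ]
top crank_hub 0.92 [392.5 119.8] [ 0.7164 -0.4467  0.02  ]
top crank_hub 0.63 [379.3 188.1] [ 0.5499 -0.4042  0.02  ]
top crank_hub 0.58 [327.6 207.2] [ 0.5071 -0.281   0.02  ]
top crank_hub 0.55 [391.3 278.4] [ 0.3416 -0.4178  0.02  ]
top shaft_top 0.8 [220.8 182.3] [ 0.5542 -0.0402  0.114 ]
top clamp 0.94 [228.9 194.9] [ 0.5442 -0.0483  0.    ]
top clamp 0.73 [148.2 219.5] [0.4885 0.1458 0.    ]
top jaw 0.72 [183.  207.7] [0.5112 0.0563 0.032 ]
top block 0.78 [151.3 221.3] [0.4809 0.1298 0.032 ]
```

View pics/crop1.png

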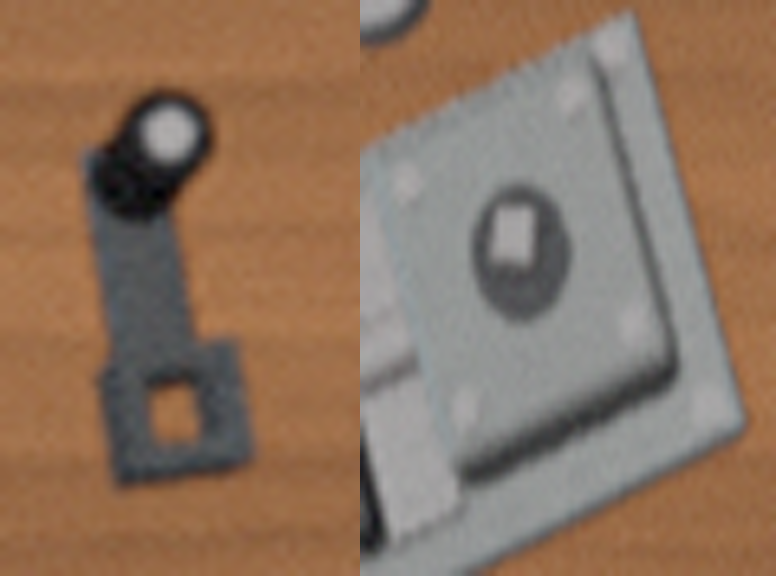

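View pics/crop2.png

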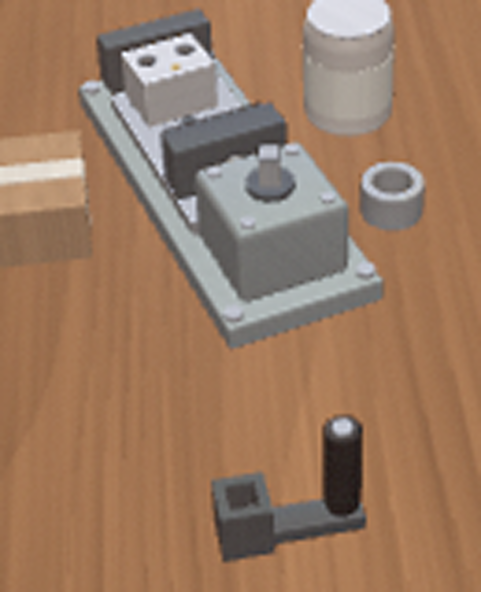

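The crop shows crank A with its hub at the bottom (top px 329.7,206) and its knob at the top (328.9,174.7). Its hub y is about -0.28, against -0.40 to -0.45 for the others, so A is the one meant. The shaft's square top is at about (223.5,186). Next I'll refine both poses from hand-read points and check them with a wireframe overlay.

```bash
cat >> h.py <<'E'
def c1a(x,y): return (310+(x+.5)/9-.5,160+(y+.5)/9-.5)
def c1b(x,y): return (200+(x-360+.5)/6.5-.5,160+(y+.5)/9-.5)
def c2(x,y): return (180+(x+.5)/3.7-.5,120+(y+.5)/3.7-.5)
from scipy.optimize import least_squares
def box(x0,x1,y0,y1,z0,z1):
    v=np.array([[x,y,z] for z in(z0,z1) for x,y in((x0,y0),(x1,y0),(x1,y1),(x0,y1))]);
    e=[(0,1),(1,2),(2,3),(3,0),(4,5),(5,6),(6,7),(7,4),(0,4),(1,5),(2,6),(3,7)]
    return v,e
def w(pose,p):
    x,y,t=pose; c,s=np.cos(t),np.sin(t); p=np.atleast_2d(p)
    return np.c_[x+c*p[:,0]-s*p[:,1],y+s*p[:,0]+c*p[:,1],p[:,2]]
def draw(im,n,pose,boxes,off,sc,col,dz=0):
    for b in boxes:
        v,e=box(*b); q=[(proj(n,a)-off+.5)*sc-.5 for a in w(pose,v+[0,0,dz])]
        for i,j in e: cv2.line(im,tuple(np.round(q[i]).astype(int).tolist()),tuple(np.round(q[j]).astype(int).tolist()),col,1,cv2.LINE_AA)
CR=[(-.016,.016,-.016,.016,0,.04),(-.0085,.0085,-.0085,.0085,.04,.04),(.016,.075,-.011,.011,0,.012),(.05,.074,-.012,.012,.014,.084)]
E
python3 - <<'E'
from h import *
ob=[("top",c1a(170,132),(.062,0,.084)),("side",c2(343,428),(.062,0,.084))]
for q,p in zip([(100,375),(240,340),(253,462),(118,487)],[0,1,2,3]): pass
ob+=[("top",c1a(177,416),(0,0,.04)),("side",c2(241,494),(0,0,.04))]
def f(p): return np.concatenate([proj(n,w(p,m)[0])-uv for n,uv,m in ob])
r=least_squares(f,[.51,-.285,0.2]); print("crank",r.x,np.degrees(r.x[2]),f(r.x).round(1))
cp=r.x
# clamp: top base corners, side base corners at z=.02 ; base y range unknown
ob2=[("top",c1b(633,12),(.06,'a',.02)),("top",c1b(745,430),(-.06,'a',.02)),("side",c2(232,333),(-.06,'a',.02)),("side",c2(382,285),(.06,'a',.02)),
 ("side",c2(250,278),(-.0425,-.0425,.082)),("top",c1b(513,235),(0,0,.114)),("side",c2(268,150),(0,0,.114))]
ob2=[o for o in ob2 if o[2][2]!=.082]
def g(p): return np.concatenate([proj(n,w(p[:3],(m[0],p[3] if m[1]=='a' else m[1],m[2]))[0])-uv for n,uv,m in ob2])
r=least_squares(g,[.55,-.04,.3,-.06],loss='soft_l1'); print("clamp",r.x,np.degrees(r.x[2]),g(r.x).round(1))
a=r.x[3]
CL=[(-.06,.06,a,a+.32,0,.02),(-.0425,.0425,-.0425,.0425,.02,.082),(-.0055,.0055,-.0055,.0055,.114,.114),(-.0075,.0075,-.0075,.0075,.088,.11)]
for n,off,sz,sc in(("top",(110,150),(240,110),3.3),("side",(180,120),(130,160),3.7)):
    im=cv2.imread(f"pics/{n}0.png")[off[1]:off[1]+sz[1],off[0]:off[0]+sz[0]]; im=cv2.resize(im,None,fx=sc,fy=sc,interpolation=cv2.INTER_CUBIC)
    draw(im,n,cp,CR,np.array(off),sc,(0,255,0)); draw(im,n,r.x[:3],CL,np.array(off),sc,(0,255,255))
    cv2.imwrite(f"pics/fit_{n}.png",im)
E
```

```text
crank [ 0.50986632 -0.28218934  0.09211278] 5.27767327267884 [-0.1  0.6 -0.2  0.2  0.1 -0.8 -0.  -0.2]
clamp [ 0.54662359 -0.04504094  0.34134744 -0.05986177] 19.557767461080378 [ 0.2 -0.2  0.6 -0.  -1.2 -0.4  0.5 -1.3 -0.1  0.1  0.1  0.1]
```

View pics/fit_top.png

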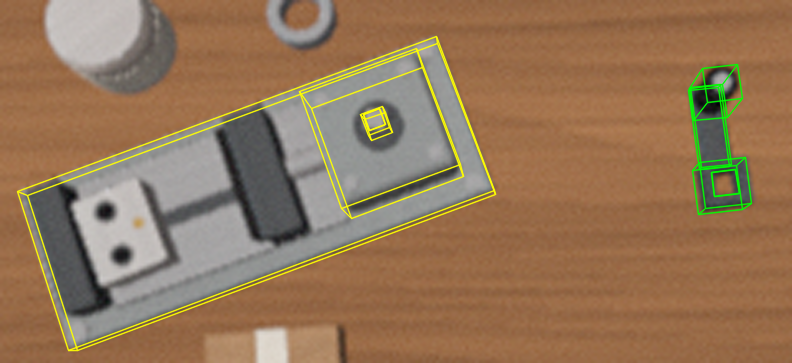

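View pics/fit_side.png

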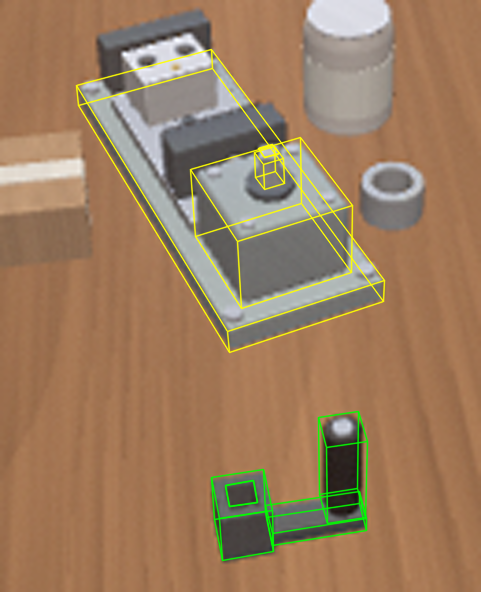

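The wireframes match both views. The crank is at (0.510,-0.282), yaw 5.3°. The shaft is at (0.547,-0.045), with the clamp at yaw 19.6°. Now the shaft's square angle, while I work out the approach.

```bash
cat > shaft.py <<'E'
from h import *
ax=(.5466,-.045)
out=[]
for n,s in(("top",0),("side",0)):
    u,v=proj(n,(*ax,.114)); x0,y0=int(u)-10,int(v)-8
    im=cv2.imread(f"pics/{n}0.png")[y0:y0+22,x0:x0+20]
    raw=cv2.resize(im,None,fx=18,fy=18,interpolation=cv2.INTER_CUBIC)
    out.append(raw.copy())
cv2.imwrite("pics/shaft.png",np.hstack(out))
# score angles: warp top at z=.112 plane, compare
for n in("top","side"):
    im=cv2.cvtColor(cv2.imread(f"pics/{n}0.png"),cv2.COLOR_BGR2GRAY).astype(np.float32)
    def sc(p):
        dx,dy,t=p
        g=np.linspace(-.011,.011,45); X,Y=np.meshgrid(g,g)
        pts=w((ax[0]+dx,ax[1]+dy,t),np.c_[X.ravel(),Y.ravel(),np.full(X.size,.114)])
        uv=np.array([proj(n,q) for q in pts]).astype(np.float32)
        val=cv2.remap(im,uv[:,0].reshape(X.shape),uv[:,1].reshape(X.shape),cv2.INTER_LINEAR)
        ins=(abs(X)<.0055)&(abs(Y)<.0055); o=~ins&(abs(X)<.0075)&(abs(Y)<.0075)
        return val[ins].mean()-val[o].mean()-val[ins].std()
    res=[]
    for t in range(0,90,5):
        res.append((max((sc((dx,dy,np.radians(t))),dx,dy) for dx in np.arange(-.003,.0031,.001) for dy in np.arange(-.003,.0031,.001)),t))
    print(n,[(t,round(float(s[0]),1),round(s[1]*1e3),round(s[2]*1e3)) for s,t in res])
E
python3 shaft.py
```

```text
top [(0, 26.9, 1, 0), (5, 26.6, 1, 0), (10, 26.0, 1, 0), (15, 25.3, 1, 0), (20, 24.7, 1, 0), (25, 24.1, 1, 0), (30, 23.5, 1, 0), (35, 23.0, 1, 0), (40, 22.8, 0, 0), (45, 22.8, 0, 0), (50, 23.0, 0, 0), (55, 23.3, 0, 0), (60, 23.8, 0, 0), (65, 24.3, 0, 0), (70, 24.8, 0, 0), (75, 25.3, 0, 0), (80, 26.1, 1, 0), (85, 26.7, 1, 0)]
side [(0, 27.2, -1, -2), (5, 26.8, 0, -1), (10, 26.8, 0, -1), (15, 26.8, 0, -1), (20, 26.3, 0, -1), (25, 25.8, 0, -1), (30, 25.1, 0, -1), (35, 24.7, 0, -1), (40, 24.6, 0, 0), (45, 24.8, 0, 0), (50, 25.1, 0, 0), (55, 25.7, 0, 0), (60, 26.2, 0, 0), (65, 26.5, 0, 0), (70, 26.7, 0, 0), (75, 26.6, 0, 0), (80, 27.2, -1, -2), (85, 27.7, -1, -2)]
```

View pics/shaft.png

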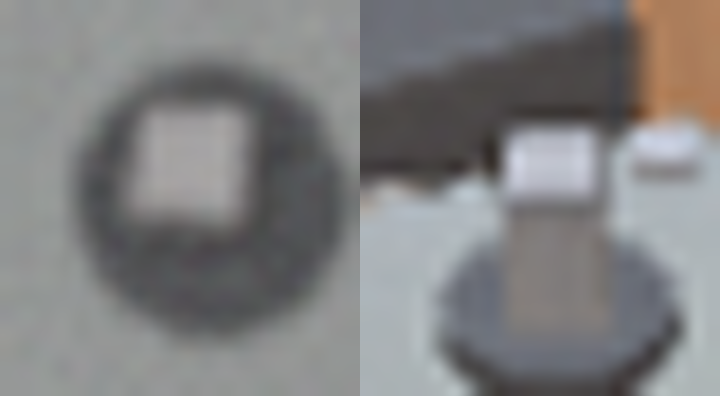

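The top face in the top crop is about 120 px square, with its left edge running (140,105) to (125,215), so it is tilted about 5° clockwise. In the side crop only one face of the shaft shows. The shaft angle is therefore about -4°, within the 0.1 rad play. I'll keep my own record of the commanded pose.

```bash
cat > go.py <<'E'
# usage: go.py x0 y0 z0 yaw0  x y z yaw  -> tool-frame delta for tool-down poses
import sys,numpy as np
a=list(map(float,sys.argv[1:])); t=np.radians(a[3])
X=np.array([np.cos(t),np.sin(t),0]);Y=np.array([np.sin(t),-np.cos(t),0]);d=np.array(a[4:7])-a[:3]
print(np.round([X@d,Y@d,-d[2]],4), "rotz",round(-np.radians(a[7]-a[3]),4))
E
python3 go.py .25 .518 .219 64.29  .510 -.282 .16 -84.7
```

```text
[-0.608   0.5813  0.059 ] rotz 2.6004
```

Emit:
move_arm([
  [0.094, -0.608, 0.5813, 0, 0, 0, 2.6],
  [0.094, -0.608, 0.5813, 0, 0, 0, 2.6],
  [0.094, -0.608, 0.5813, 0, 0, 0, 2.6],
  [0.094, -0.608, 0.5813, 0, 0, 0, 2.6],
  [0.094, -0.608, 0.5813, 0, 0, 0, 2.6],
  [0.094, -0.608, 0.5813, 0, 0, 0, 2.6],
  [0.094, -0.608, 0.5813, 0, 0, 0, 2.6],
  [0.094, -0.608, 0.5813, 0, 0, 0, 2.6],
  [0.094, -0.608, 0.5813, 0, 0, 0, 2.6],
  [0.094, -0.608, 0.5813, 0, 0, 0, 2.6],
  [0.094, -0.608, 0.5813, 0, 0, 0, 2.6],
  [0.094, -0.608, 0.5813, 0, 0, 0, 2.6],
])

```text
clock: 1.9
eef_pos: [0.4352, -0.0547, 0.2199]
tcp_rot: [-179.9, -0.1, -39.2]
ft_force: [0.0, -0.1, -0.0]
gripper_width: 1.003
```

```bash
python3 go.py .4355 -.0527 .219 -38.8  .510 -.282 .14 -84.7
```

```text
[0.2017 0.132  0.079 ] rotz 0.8011
```

Emit:
move_arm([
  [0.094, 0.2017, 0.132, 0.079, 0, 0, 0.801],
  [0.094, 0.2017, 0.132, 0.079, 0, 0, 0.801],
  [0.094, 0.2017, 0.132, 0.079, 0, 0, 0.801],
  [0.094, 0.2017, 0.132, 0.079, 0, 0, 0.801],
  [0.094, 0.2017, 0.132, 0.079, 0, 0, 0.801],
  [0.094, 0.2017, 0.132, 0.079, 0, 0, 0.801],
  [0.094, 0.2017, 0.132, 0.079, 0, 0, 0.801],
  [0.094, 0.2017, 0.132, 0.079, 0, 0, 0.801],
])

```text
clock: 2.7
eef_pos: [0.5089, -0.2814, 0.1404]
tcp_rot: [180.0, 0.1, -84.7]
ft_force: [-0.0, -0.0, -0.5]
gripper_width: 1.001
```

```bash
python3 - <<'E'
from h import *
print({k:np.round(v,3) for k,v in status.state().items() if k in("eef_pos","tcp_rot","ft_force","joint_pos","clock")})
im=read_camera("side"); cv2.imwrite("pics/s1.png",cv2.resize(im[150:330,180:340,::-1],None,fx=3.3,fy=3.3,interpolation=cv2.INTER_CUBIC))
E
```

```text
{'clock': np.float64(2.7), 'joint_pos': array([-3.5810e+01,  1.9471e+01,  9.2532e+01,  2.7000e-02,  6.8045e+01,
        4.8861e+01]), 'eef_pos': array([ 0.509, -0.281,  0.14 ]), 'tcp_rot': array([ 1.7998e+02,  5.1000e-02, -8.4681e+01]), 'ft_force': array([-0.01 , -0.042, -0.476])}
```

View pics/s1.png

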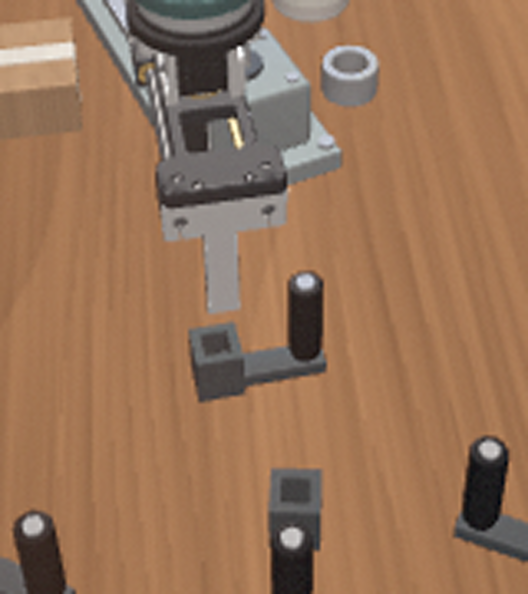

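The near finger is centred on the hub line (crop px 220,300 above the hub at 217,345). I'll descend and grip across the hub's y faces.

Emit:
move_arm([
  [0.094, 0, 0, 0.05, 0, 0, 0],
  [0.094, 0, 0, 0.09, 0, 0, 0],
  [0.094, 0, 0, 0.119, 0, 0, 0],
  [0.094, 0, 0, 0.119, 0, 0, 0],
  [0.02, 0, 0, 0.119, 0, 0, 0],
  [0.02, 0, 0, 0.119, 0, 0, 0],
  [0.02, 0, 0, 0.119, 0, 0, 0],
  [0.02, 0, 0, 0.119, 0, 0, 0],
  [0.02, 0, 0, 0.119, 0, 0, 0],
  [0.02, 0, 0, 0.119, 0, 0, 0],
], squeeze=45)

```text
clock: 3.75
eef_pos: [0.5093, -0.282, 0.0219]
tcp_rot: [-180.0, -0.0, -84.7]
ft_force: [-0.3, 0.2, 0.3]
gripper_width: 0.525
```

```bash
cat > go.txt <<'E'
E
python3 go.py .510 -.282 .021 -84.7 .510 -.282 .16 -84.7
python3 go.py .510 -.282 .16 -84.7 .547 -.045 .16 -94
```

```text
[ 0.     0.    -0.139] rotz -0.0
[-0.2326 -0.0587 -0.    ] rotz 0.1623
```

Emit:
move_arm([
  [0.02, 0, 0, 0, 0, 0, 0],
  [0.02, 0, 0, 0, 0, 0, 0],
  [0.02, 0, 0, 0, 0, 0, 0],
  [0.02, 0, 0, 0, 0, 0, 0],
  [0.02, 0, 0, 0, 0, 0, 0],
])

```text
clock: 4.25
eef_pos: [0.5091, -0.2822, 0.0214]
tcp_rot: [180.0, -0.0, -84.7]
ft_force: [-1.0, -1.4, 0.8]
gripper_width: 0.342
```

Width 32.1 mm, so the hub is gripped. Lift.

Emit:
move_arm([
  [0.02, 0, 0, -0.03, 0, 0, 0],
  [0.02, 0, 0, -0.07, 0, 0, 0],
  [0.02, 0, 0, -0.11, 0, 0, 0],
  [0.02, 0, 0, -0.139, 0, 0, 0],
  [0.02, 0, 0, -0.139, 0, 0, 0],
  [0.02, 0, 0, -0.139, 0, 0, 0],
])

```text
clock: 4.85
eef_pos: [0.5086, -0.2812, 0.1593]
tcp_rot: [179.9, 0.1, -84.7]
ft_force: [0.1, 0.6, -4.6]
gripper_width: 0.339
```

Emit:
move_arm([
  [0.02, -0.04, -0.01, 0, 0, 0, 0.03],
  [0.02, -0.08, -0.02, 0, 0, 0, 0.06],
  [0.02, -0.12, -0.03, 0, 0, 0, 0.09],
  [0.02, -0.16, -0.04, 0, 0, 0, 0.12],
  [0.02, -0.2, -0.05, 0, 0, 0, 0.15],
  [0.02, -0.2326, -0.0587, 0, 0, 0, 0.162],
  [0.02, -0.2326, -0.0587, 0, 0, 0, 0.162],
  [0.02, -0.2326, -0.0587, 0, 0, 0, 0.162],
  [0.02, -0.2326, -0.0587, 0, 0, 0, 0.162],
])

```text
clock: 5.75
eef_pos: [0.5453, -0.0455, 0.1587]
tcp_rot: [179.8, -0.0, -94.0]
ft_force: [0.5, -0.0, -3.1]
gripper_width: 0.338
```

```bash
python3 - <<'E'
from h import *
for n,off,sz in (("side",(190,80),(140,150)),("top",(160,120),(140,130))):
    im=read_camera(n)[off[1]:off[1]+sz[1],off[0]:off[0]+sz[0],::-1]; im=cv2.resize(im,None,fx=3.9,fy=3.9,interpolation=cv2.INTER_CUBIC)
    cv2.imwrite(f"pics/{n}2a.png",im)
    draw(im,n,(.547,-.045,np.radians(-4)),CR,np.array(off),3.9,(0,255,0),dz=.139)
    cv2.imwrite(f"pics/{n}2.png",im)
E
```

```text
(no output)
```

View pics/side2.png

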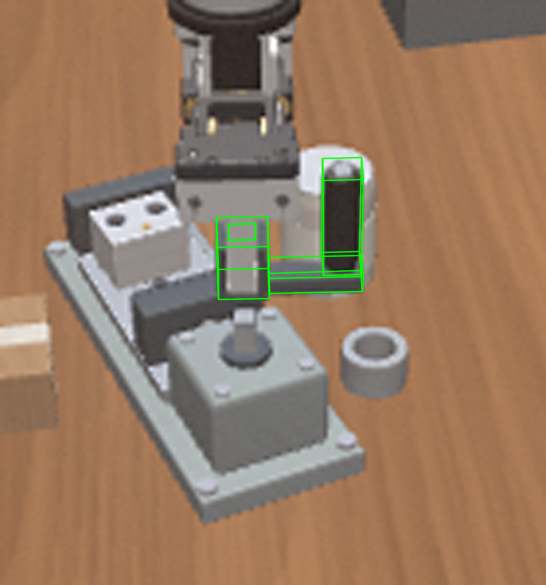

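View pics/top2.png

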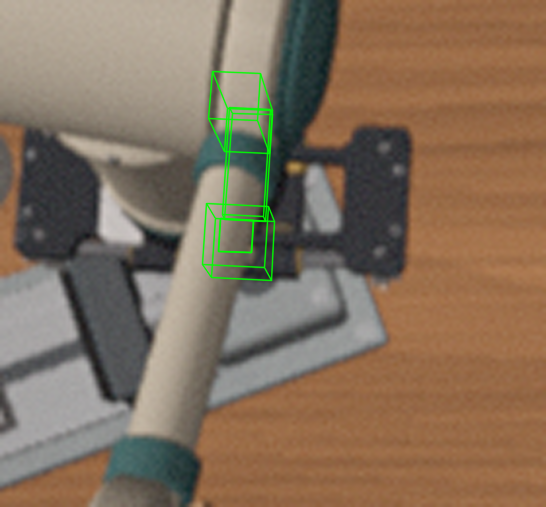

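The side overlay matches the held crank within about 1 px and sits squarely above the shaft; the top view is blocked by the arm. Lowering gently while feeling for contact.

Emit:
move_arm([
  [0.02, 0, 0, 0.015, 0, 0, 0],
  [0.02, 0, 0, 0.022, 0, 0, 0],
  [0.02, 0, 0, 0.026, 0, 0, 0],
  [0.02, 0, 0, 0.03, 0, 0, 0],
  [0.02, 0, 0, 0.032, 0, 0, 0],
  [0.02, 0, 0, 0.032, 0, 0, 0],
])

```text
clock: 6.45
eef_pos: [0.5463, -0.0449, 0.1284]
tcp_rot: [180.0, 0.0, -94.0]
ft_force: [0.3, 0.5, -3.2]
gripper_width: 0.336
```

Emit:
move_arm([
  [0.02, 0, 0, 0.003, 0, 0, 0],
  [0.02, 0, 0, 0.006, 0, 0, 0],
  [0.02, 0, 0, 0.008, 0, 0, 0],
  [0.02, 0, 0, 0.008, 0, 0, 0],
])

```text
clock: 6.85
eef_pos: [0.5461, -0.0448, 0.1201]
tcp_rot: [180.0, 0.0, -94.0]
ft_force: [0.5, 0.3, -4.2]
gripper_width: 0.339
```

Emit:
move_arm([
  [0.02, 0, 0, 0.004, 0, 0, 0],
  [0.02, 0, 0, 0.008, 0, 0, 0],
  [0.02, 0, 0, 0.01, 0, 0, 0],
  [0.02, 0, 0, 0.01, 0, 0, 0],
])

```text
clock: 7.25
eef_pos: [0.546, -0.0448, 0.11]
tcp_rot: [180.0, 0.0, -94.0]
ft_force: [-0.5, -0.8, -3.6]
gripper_width: 0.337
```

Emit:
move_arm([
  [0.02, 0, 0, 0.001, 0, 0, 0],
  [0.02, 0, 0, 0.0015, 0, 0, 0],
  [0.02, 0, 0, 0.0015, 0, 0, 0],
])

```text
clock: 7.55
eef_pos: [0.5466, -0.0449, 0.1094]
tcp_rot: [-180.0, -0.0, -94.0]
ft_force: [0.1, 0.4, -1.9]
gripper_width: 0.336
```

Seated: the force is easing at the expected height. Release and rise.

Emit:
move_arm([
  [0.06, 0, 0, 0, 0, 0, 0],
  [0.06, 0, 0, 0, 0, 0, 0],
  [0.06, 0, 0, 0, 0, 0, 0],
  [0.06, 0, 0, 0, 0, 0, 0],
  [0.06, 0, 0, -0.03, 0, 0, 0],
  [0.06, 0, 0, -0.07, 0, 0, 0],
  [0.06, 0, 0, -0.11, 0, 0, 0],
  [0.06, 0, 0, -0.11, 0, 0, 0],
  [0.06, 0, 0, -0.11, 0, 0, 0],
])

```text
clock: 8.45
eef_pos: [0.5468, -0.0449, 0.2199]
tcp_rot: [-179.9, -0.0, -94.0]
ft_force: [0.1, 0.3, -0.6]
gripper_width: 0.638
```

```bash
python3 - <<'E'
from h import *
CL=[(-.0425,.0425,-.0425,.0425,.02,.082)]
for n,off,sz in (("side",(190,80),(140,150)),("top",(130,130),(140,120))):
    im=read_camera(n)[off[1]:off[1]+sz[1],off[0]:off[0]+sz[0],::-1]; im=cv2.resize(im,None,fx=3.9,fy=3.9,interpolation=cv2.INTER_CUBIC)
    draw(im,n,(.547,-.045,np.radians(-4)),CR,np.array(off),3.9,(0,255,0),dz=.088)
    cv2.imwrite(f"pics/{n}3.png",im)
E
```

```text
(no output)
```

View pics/side3.png

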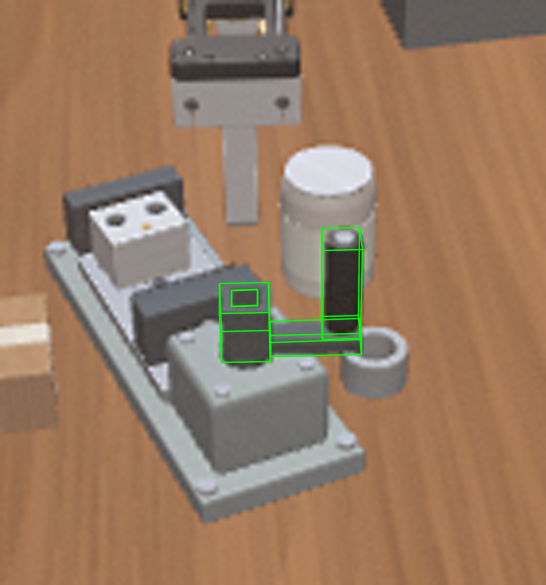

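View pics/top3.png

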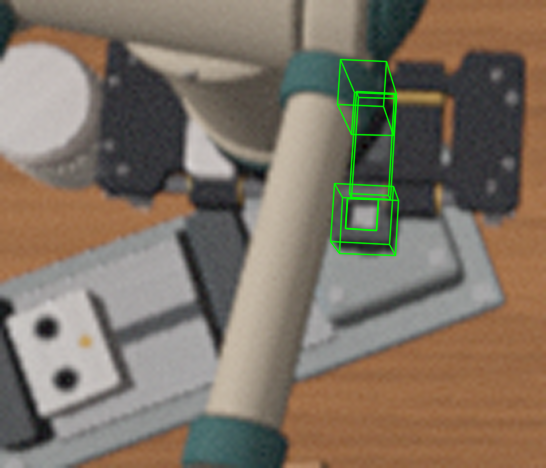

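The crank is seated: its hub, arm and knob match the model at 88 mm in the side view (hub at 245,320, knob at 342,285), and in the top view the shaft shows inside the hole. Now to the knob.

```bash
python3 go.py .547 -.045 .2185 -94 .6088 -.0493 .125 -94
```

```text
[-0.     -0.0619  0.0935] rotz -0.0
```

Emit:
move_arm([
  [0.06, 0, -0.04, 0, 0, 0, 0],
  [0.06, 0, -0.062, 0, 0, 0, 0],
  [0.06, 0, -0.062, 0.01, 0, 0, 0],
  [0.06, 0, -0.062, 0.045, 0, 0, 0],
  [0.06, 0, -0.062, 0.08, 0, 0, 0],
  [0.06, 0, -0.062, 0.0935, 0, 0, 0],
  [0.06, 0, -0.062, 0.0935, 0, 0, 0],
  [0.015, 0, -0.062, 0.0935, 0, 0, 0],
  [0.015, 0, -0.062, 0.0935, 0, 0, 0],
  [0.015, 0, -0.062, 0.0935, 0, 0, 0],
  [0.015, 0, -0.062, 0.0935, 0, 0, 0],
  [0.015, 0, -0.062, 0.0935, 0, 0, 0],
], squeeze=30)

```text
clock: 9.75
eef_pos: [0.6085, -0.0493, 0.1262]
tcp_rot: [-179.9, -0.0, -94.0]
ft_force: [1.4, 0.9, 1.1]
gripper_width: 0.25
```

```bash
cat > wind.py <<'E'
import sys,numpy as np,json
a,st,n=map(float,sys.argv[1:4]); r=.062; a=np.radians(a)
th=a+np.radians(st)*np.arange(1,int(n)+1)
print(json.dumps([[0.015,round(r*(np.sin(t)-np.sin(a)),4),round(-r*(np.cos(t)-np.cos(a)),4),0,0,0,0] for t in th]))
E
python3 wind.py 0 15 8
python3 - <<'E'
from h import *
print("jaw/block gap via clicks in top0 (z .077 jaw front-edge, .074 block)")
# side2/top pictures: fit_top crop scale3.3 off(110,150)
f=lambda x,y:(110+(x+.5)/3.3-.5,150+(y+.5)/3.3-.5)
t=np.radians(19.56); yd=np.array([-np.sin(t),np.cos(t)]);xd=np.array([np.cos(t),np.sin(t)])
for nm,q,z in(("jaw front top edge",(222,132),.077),("jaw front 2",(262,240),.077),("blk face R top",(148,182),.074),("blk face R bottom",(172,260),.074),("blk L",(72,205),.074),("blkL2",(97,285),.074),("fixed R",(75,185),.077),("fixed R2",(108,300),.077)):
    p=onz("top",*f(*q),z)[:2]-[.547,-.045]; print(nm,(p@xd).round(4),(p@yd).round(4))
E
```

```text
[[0.015, 0.016, 0.0021, 0, 0, 0, 0], [0.015, 0.031, 0.0083, 0, 0, 0, 0], [0.015, 0.0438, 0.0182, 0, 0, 0, 0], [0.015, 0.0537, 0.031, 0, 0, 0, 0], [0.015, 0.0599, 0.046, 0, 0, 0, 0], [0.015, 0.062, 0.062, 0, 0, 0, 0], [0.015, 0.0599, 0.078, 0, 0, 0, 0], [0.015, 0.0537, 0.093, 0, 0, 0, 0]]
jaw/block gap via clicks in top0 (z .077 jaw front-edge, .074 block)
jaw front top edge 0.0353 0.101
jaw front 2 -0.0437 0.0995
blk face R top 0.0213 0.1595
blk face R bottom -0.0346 0.161
blk L 0.0247 0.2128
blkL2 -0.0326 0.2135
fixed R 0.0362 0.206
fixed R2 -0.0452 0.2089
```

Estimated travel to firm is about 63 mm, or 2.6 turns. First a cautious arc of 120° while watching the force.

Emit:
move_arm([
  [0.015, 0.016, 0.0021, 0, 0, 0, 0],
  [0.015, 0.031, 0.0083, 0, 0, 0, 0],
  [0.015, 0.0438, 0.0182, 0, 0, 0, 0],
  [0.015, 0.0537, 0.031, 0, 0, 0, 0],
  [0.015, 0.0599, 0.046, 0, 0, 0, 0],
  [0.015, 0.062, 0.062, 0, 0, 0, 0],
])

```text
clock: 10.35
eef_pos: [0.5459, -0.1072, 0.1267]
tcp_rot: [-179.4, 0.1, -94.2]
ft_force: [6.1, 4.8, -1.1]
gripper_width: 0.252
```

```bash
python3 - <<'E'
from h import *
print({k:np.round(v,3) for k,v in status.state().items() if k in("eef_pos","tcp_rot","ft_force","moment","clock")})
for n,off,sz in (("side",(190,60),(140,150)),):
    im=read_camera(n)[off[1]:off[1]+sz[1],off[0]:off[0]+sz[0],::-1]; im=cv2.resize(im,None,fx=3.9,fy=3.9,interpolation=cv2.INTER_CUBIC)
    cv2.imwrite(f"pics/{n}4.png",im)
E
python3 wind.py 90 15 12
```

```text
{'clock': np.float64(10.35), 'eef_pos': array([ 0.546, -0.107,  0.127]), 'tcp_rot': array([-1.79416e+02,  1.33000e-01, -9.41570e+01]), 'ft_force': array([ 6.097,  4.821, -1.054]), 'moment': array([ 1.152, -1.415,  0.025])}
[[0.015, -0.0021, 0.016, 0, 0, 0, 0], [0.015, -0.0083, 0.031, 0, 0, 0, 0], [0.015, -0.0182, 0.0438, 0, 0, 0, 0], [0.015, -0.031, 0.0537, 0, 0, 0, 0], [0.015, -0.046, 0.0599, 0, 0, 0, 0], [0.015, -0.062, 0.062, 0, 0, 0, 0], [0.015, -0.078, 0.0599, 0, 0, 0, 0], [0.015, -0.093, 0.0537, 0, 0, 0, 0], [0.015, -0.1058, 0.0438, 0, 0, 0, 0], [0.015, -0.1157, 0.031, 0, 0, 0, 0], [0.015, -0.1219, 0.016, 0, 0, 0, 0], [0.015, -0.124, 0.0, 0, 0, 0, 0]]
```

View pics/side4.png

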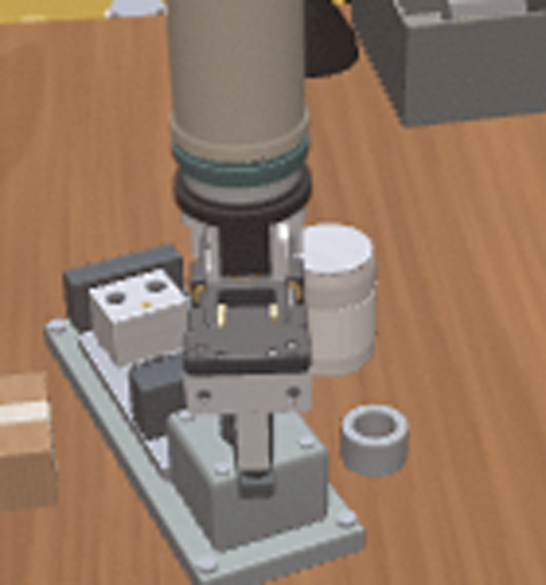

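The crank is turning. Tangential force is 6 N, against the 7 N expected, and z is steady. Continue 180°.

Emit:
move_arm([
  [0.015, -0.0021, 0.016, 0, 0, 0, 0],
  [0.015, -0.0083, 0.031, 0, 0, 0, 0],
  [0.015, -0.0182, 0.0438, 0, 0, 0, 0],
  [0.015, -0.031, 0.0537, 0, 0, 0, 0],
  [0.015, -0.046, 0.0599, 0, 0, 0, 0],
  [0.015, -0.062, 0.062, 0, 0, 0, 0],
  [0.015, -0.078, 0.0599, 0, 0, 0, 0],
  [0.015, -0.093, 0.0537, 0, 0, 0, 0],
  [0.015, -0.1058, 0.0438, 0, 0, 0, 0],
  [0.015, -0.1157, 0.031, 0, 0, 0, 0],
  [0.015, -0.1219, 0.016, 0, 0, 0, 0],
  [0.015, -0.124, 0.0, 0, 0, 0, 0],
])

```text
clock: 11.6
eef_pos: [0.5466, 0.0172, 0.1266]
tcp_rot: [179.5, -0.0, -94.0]
ft_force: [-10.4, 2.2, 12.2]
gripper_width: 0.252
```

```bash
python3 - <<'E'
from h import *
print({k:np.round(v,3) for k,v in status.state().items() if k in("eef_pos","tcp_rot","ft_force","moment","clock")})
for n,off,sz in (("side",(190,60),(140,150)),):
    im=read_camera(n)[off[1]:off[1]+sz[1],off[0]:off[0]+sz[0],::-1]; im=cv2.resize(im,None,fx=3.9,fy=3.9,interpolation=cv2.INTER_CUBIC)
    cv2.imwrite(f"pics/{n}5.png",im)
E
python3 wind.py 270 15 12
```

```text
{'clock': np.float64(11.6), 'eef_pos': array([0.547, 0.017, 0.127]), 'tcp_rot': array([ 1.79519e+02, -1.10000e-02, -9.39720e+01]), 'ft_force': array([-10.396,   2.193,  12.24 ]), 'moment': array([-0.134,  1.677,  0.011])}
[[0.015, 0.0021, -0.016, 0, 0, 0, 0], [0.015, 0.0083, -0.031, 0, 0, 0, 0], [0.015, 0.0182, -0.0438, 0, 0, 0, 0], [0.015, 0.031, -0.0537, 0, 0, 0, 0], [0.015, 0.046, -0.0599, 0, 0, 0, 0], [0.015, 0.062, -0.062, 0, 0, 0, 0], [0.015, 0.078, -0.0599, 0, 0, 0, 0], [0.015, 0.093, -0.0537, 0, 0, 0, 0], [0.015, 0.1058, -0.0438, 0, 0, 0, 0], [0.015, 0.1157, -0.031, 0, 0, 0, 0], [0.015, 0.1219, -0.016, 0, 0, 0, 0], [0.015, 0.124, -0.0, 0, 0, 0, 0]]
```

View pics/side5.png

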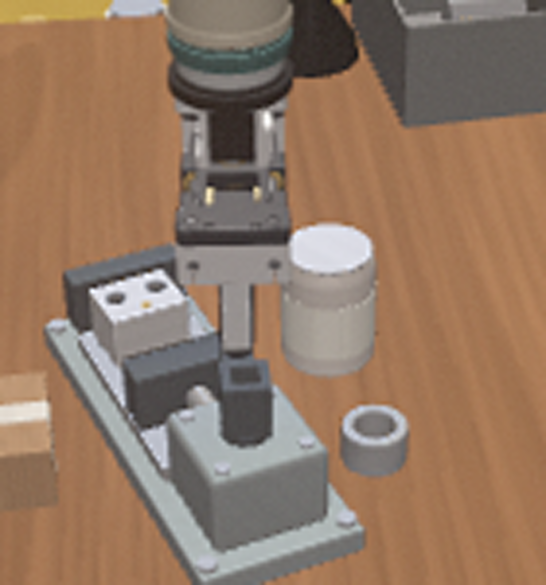

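The jaw has advanced (a screw gap now shows behind it) and the hub is still down. Continue 180°.

Emit:
move_arm([
  [0.015, 0.0021, -0.016, 0, 0, 0, 0],
  [0.015, 0.0083, -0.031, 0, 0, 0, 0],
  [0.015, 0.0182, -0.0438, 0, 0, 0, 0],
  [0.015, 0.031, -0.0537, 0, 0, 0, 0],
  [0.015, 0.046, -0.0599, 0, 0, 0, 0],
  [0.015, 0.062, -0.062, 0, 0, 0, 0],
  [0.015, 0.078, -0.0599, 0, 0, 0, 0],
  [0.015, 0.093, -0.0537, 0, 0, 0, 0],
  [0.015, 0.1058, -0.0438, 0, 0, 0, 0],
  [0.015, 0.1157, -0.031, 0, 0, 0, 0],
  [0.015, 0.1219, -0.016, 0, 0, 0, 0],
  [0.015, 0.124, 0.0, 0, 0, 0, 0],
])

```text
clock: 12.85
eef_pos: [0.5459, -0.1072, 0.1267]
tcp_rot: [-179.4, 0.1, -94.1]
ft_force: [7.1, 4.2, 0.2]
gripper_width: 0.252
```

```bash
python3 - <<'E'
from h import *
print({k:np.round(v,3) for k,v in status.state().items() if k in("eef_pos","tcp_rot","ft_force","moment","clock")})
for n,off,sz in (("side",(190,60),(140,150)),):
    im=read_camera(n)[off[1]:off[1]+sz[1],off[0]:off[0]+sz[0],::-1]; im=cv2.resize(im,None,fx=3.9,fy=3.9,interpolation=cv2.INTER_CUBIC)
    cv2.imwrite(f"pics/{n}6.png",im)
E
```

```text
{'clock': np.float64(12.85), 'eef_pos': array([ 0.546, -0.107,  0.127]), 'tcp_rot': array([-1.79433e+02,  1.20000e-01, -9.41480e+01]), 'ft_force': array([7.067, 4.226, 0.174]), 'moment': array([ 1.126, -1.541,  0.044])}
```

View pics/side6.png

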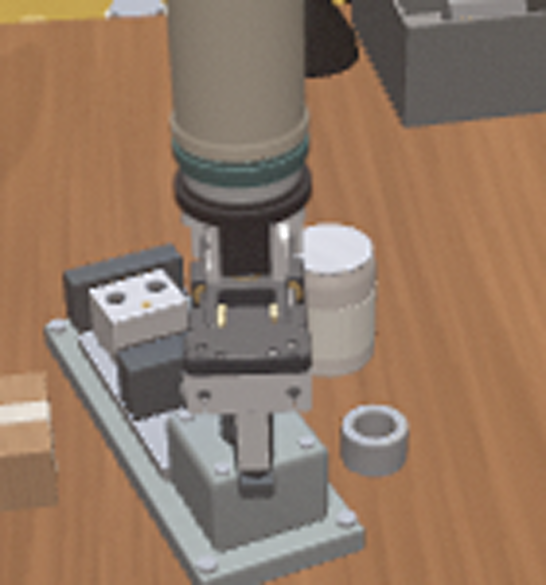

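Now at 450°, with the jaw about half way. Next 180°.

Emit:
move_arm([
  [0.015, -0.0021, 0.016, 0, 0, 0, 0],
  [0.015, -0.0083, 0.031, 0, 0, 0, 0],
  [0.015, -0.0182, 0.0438, 0, 0, 0, 0],
  [0.015, -0.031, 0.0537, 0, 0, 0, 0],
  [0.015, -0.046, 0.0599, 0, 0, 0, 0],
  [0.015, -0.062, 0.062, 0, 0, 0, 0],
  [0.015, -0.078, 0.0599, 0, 0, 0, 0],
  [0.015, -0.093, 0.0537, 0, 0, 0, 0],
  [0.015, -0.1058, 0.0438, 0, 0, 0, 0],
  [0.015, -0.1157, 0.031, 0, 0, 0, 0],
  [0.015, -0.1219, 0.016, 0, 0, 0, 0],
  [0.015, -0.124, 0.0, 0, 0, 0, 0],
])

```text
clock: 14.1
eef_pos: [0.5466, 0.0173, 0.1265]
tcp_rot: [179.5, -0.0, -94.0]
ft_force: [-9.0, 2.2, 11.8]
gripper_width: 0.253
```

```bash
cat > look.py <<'E'
from h import *
import sys
print({k:np.round(v,3) for k,v in status.state().items() if k in("eef_pos","tcp_rot","ft_force","moment","clock")})
for n,off,sz in (("side",(190,60),(140,150)),):
    im=read_camera(n)[off[1]:off[1]+sz[1],off[0]:off[0]+sz[0],::-1]; im=cv2.resize(im,None,fx=3.9,fy=3.9,interpolation=cv2.INTER_CUBIC)
    cv2.imwrite(f"pics/{n}{sys.argv[1]}.png",im)
n,off,sz="top",(100,160),(190,110)
im=read_camera(n)[off[1]:off[1]+sz[1],off[0]:off[0]+sz[0],::-1]; cv2.imwrite(f"pics/{n}{sys.argv[1]}.png",cv2.resize(im,None,fx=4,fy=4,interpolation=cv2.INTER_CUBIC))
E
python3 look.py 7
```

```text
{'clock': np.float64(14.1), 'eef_pos': array([0.547, 0.017, 0.127]), 'tcp_rot': array([ 1.79493e+02, -2.80000e-02, -9.39620e+01]), 'ft_force': array([-8.978,  2.201, 11.779]), 'moment': array([-0.205,  1.768, -0.002])}
```

View pics/side7.png

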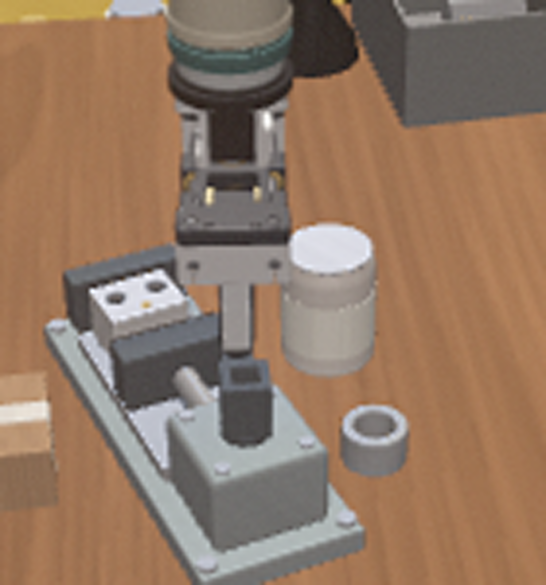

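View pics/top7.png

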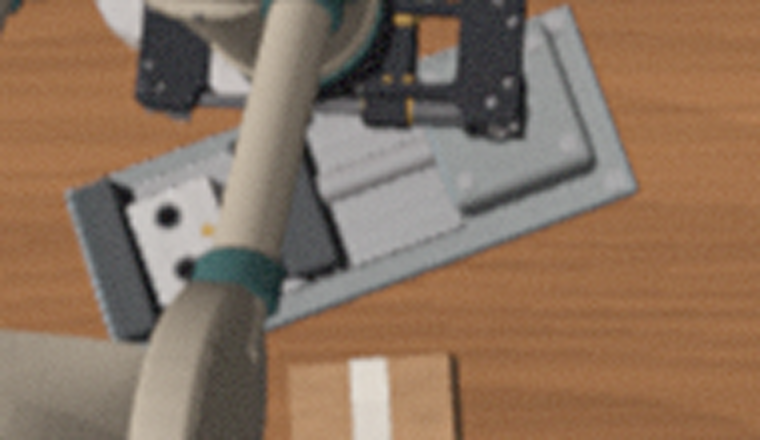

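About 42 mm travelled, with a clear gap left in front of the block. Another 180°.

Emit:
move_arm([
  [0.015, 0.0021, -0.016, 0, 0, 0, 0],
  [0.015, 0.0083, -0.031, 0, 0, 0, 0],
  [0.015, 0.0182, -0.0438, 0, 0, 0, 0],
  [0.015, 0.031, -0.0537, 0, 0, 0, 0],
  [0.015, 0.046, -0.0599, 0, 0, 0, 0],
  [0.015, 0.062, -0.062, 0, 0, 0, 0],
  [0.015, 0.078, -0.0599, 0, 0, 0, 0],
  [0.015, 0.093, -0.0537, 0, 0, 0, 0],
  [0.015, 0.1058, -0.0438, 0, 0, 0, 0],
  [0.015, 0.1157, -0.031, 0, 0, 0, 0],
  [0.015, 0.1219, -0.016, 0, 0, 0, 0],
  [0.015, 0.124, 0.0, 0, 0, 0, 0],
])

```text
clock: 15.4
eef_pos: [0.546, -0.1071, 0.1267]
tcp_rot: [-179.5, 0.1, -94.1]
ft_force: [7.4, 4.2, 0.5]
gripper_width: 0.253
```

```bash
python3 look.py 8; python3 wind.py 90 10 9
```

```text
{'clock': np.float64(15.4), 'eef_pos': array([ 0.546, -0.107,  0.127]), 'tcp_rot': array([-1.79458e+02,  1.14000e-01, -9.41390e+01]), 'ft_force': array([7.41 , 4.228, 0.517]), 'moment': array([ 1.156, -1.507, -0.037])}
[[0.015, -0.0009, 0.0108, 0, 0, 0, 0], [0.015, -0.0037, 0.0212, 0, 0, 0, 0], [0.015, -0.0083, 0.031, 0, 0, 0, 0], [0.015, -0.0145, 0.0399, 0, 0, 0, 0], [0.015, -0.0221, 0.0475, 0, 0, 0, 0], [0.015, -0.031, 0.0537, 0, 0, 0, 0], [0.015, -0.0408, 0.0583, 0, 0, 0, 0], [0.015, -0.0512, 0.0611, 0, 0, 0, 0], [0.015, -0.062, 0.062, 0, 0, 0, 0]]
```

View pics/side8.png

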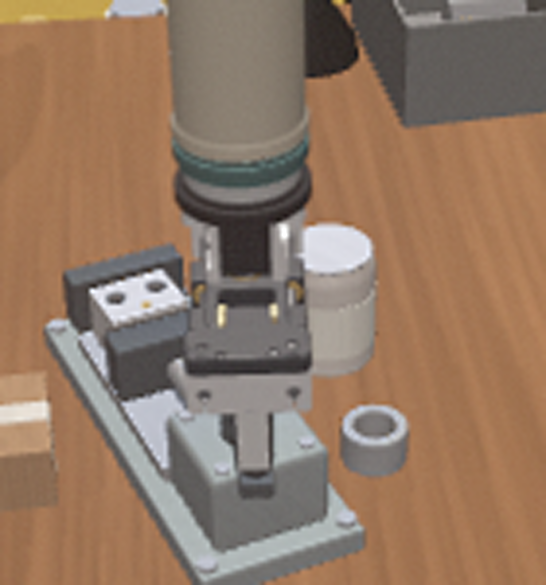

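View pics/top8.png

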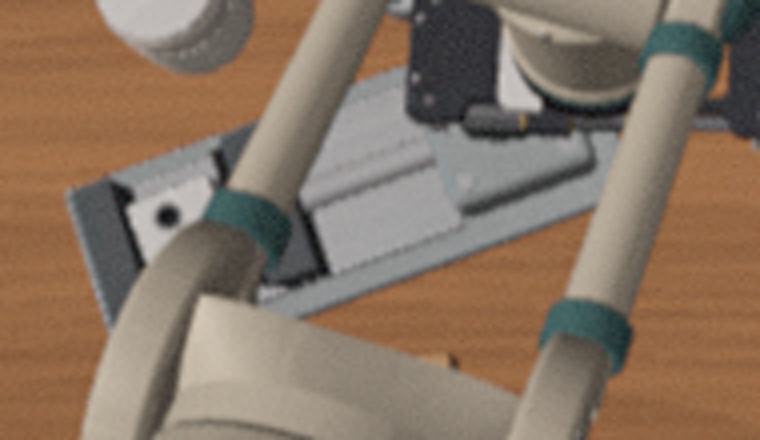

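```bash
python3 - <<'E'
from h import *
f=lambda x,y:(100+(x+.5)/4-.5,160+(y+.5)/4-.5)
t=np.radians(19.56); yd=np.array([-np.sin(t),np.cos(t)]);xd=np.array([np.cos(t),np.sin(t)])
for nm,q,z in(("jaw front",(220,145),.077),("blk corner",(212,178),.074),("blk left corner",(128,208),.074),("fixed",(112,182),.077),("jaw back",(322,272),.077)):
    p=onz("top",*f(*q),z)[:2]-[.547,-.045]; print(nm,(p@xd).round(4),(p@yd).round(4))
im=cv2.imread("pics/top8.png")[90:310,80:340]; cv2.imwrite("pics/t8c.png",cv2.resize(im,None,fx=2.7,fy=2.7))
E
```

```text
jaw front 0.0397 0.1523
blk corner 0.0242 0.163
blk left corner 0.0249 0.2123
fixed 0.0413 0.2155
jaw back -0.0477 0.1217
```

View pics/t8c.png

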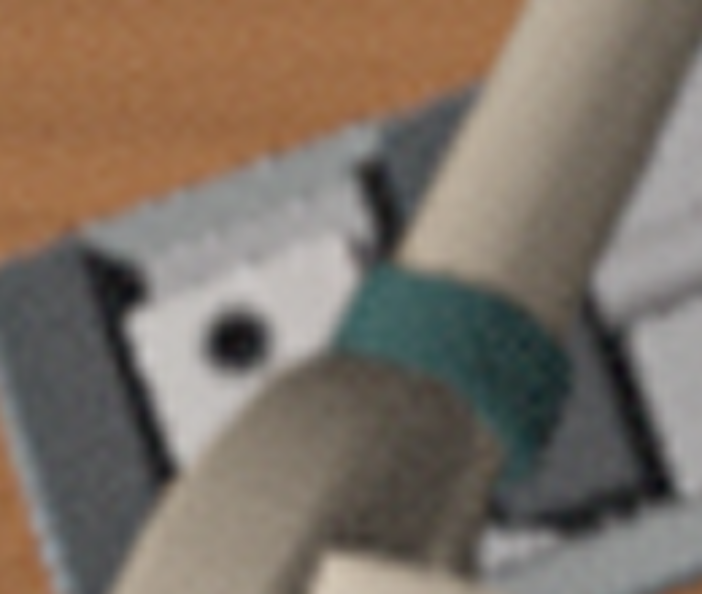

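At 810° the jaw front is near y≈0.153, plus a pad of up to about 3 mm. The block would be firm with its front face at 0.168, so 12 to 15 mm remain. Next 90° slowly.

Emit:
move_arm([
  [0.015, -0.0009, 0.0108, 0, 0, 0, 0],
  [0.015, -0.0037, 0.0212, 0, 0, 0, 0],
  [0.015, -0.0083, 0.031, 0, 0, 0, 0],
  [0.015, -0.0145, 0.0399, 0, 0, 0, 0],
  [0.015, -0.0221, 0.0475, 0, 0, 0, 0],
  [0.015, -0.031, 0.0537, 0, 0, 0, 0],
  [0.015, -0.0408, 0.0583, 0, 0, 0, 0],
  [0.015, -0.0512, 0.0611, 0, 0, 0, 0],
  [0.015, -0.062, 0.062, 0, 0, 0, 0],
  [0.015, -0.062, 0.062, 0, 0, 0, 0],
])

```text
clock: 16.5
eef_pos: [0.4837, -0.0436, 0.1269]
tcp_rot: [179.9, -0.4, -93.9]
ft_force: [-4.2, -4.9, 11.0]
gripper_width: 0.252
```

```bash
python3 look.py 9; python3 wind.py 180 7.5 6
```

```text
{'clock': np.float64(16.5), 'eef_pos': array([ 0.484, -0.044,  0.127]), 'tcp_rot': array([179.934,  -0.409, -93.851]), 'ft_force': array([-4.237, -4.936, 10.993]), 'moment': array([-1.061,  0.439,  0.043])}
[[0.015, -0.0081, -0.0005, 0, 0, 0, 0], [0.015, -0.016, -0.0021, 0, 0, 0, 0], [0.015, -0.0237, -0.0047, 0, 0, 0, 0], [0.015, -0.031, -0.0083, 0, 0, 0, 0], [0.015, -0.0377, -0.0128, 0, 0, 0, 0], [0.015, -0.0438, -0.0182, 0, 0, 0, 0]]
```

View pics/side9.png

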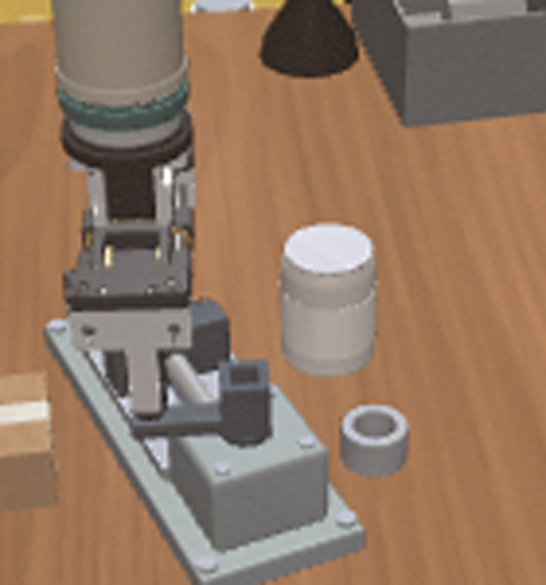

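View pics/top9.png

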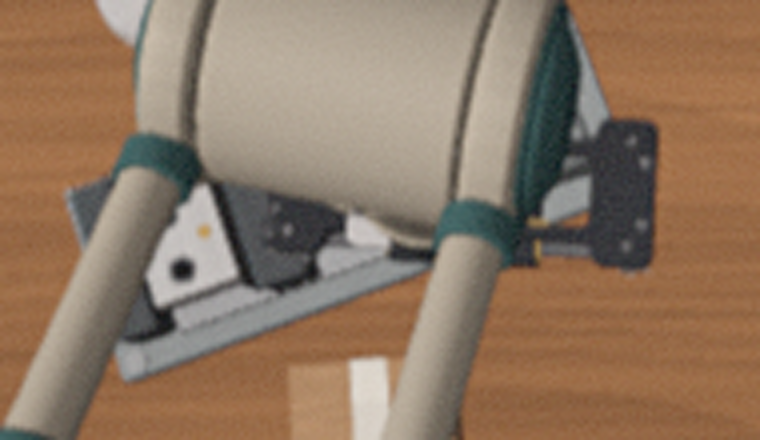

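The jaw is now nearly at the block (top crop px 238,275), with the block still off the fixed jaw. I'll go in small steps with force checks: 22.5° is 1.5 mm, which is under the 150 N limit even in the worst case.

Emit:
move_arm([
  [0.015, -0.0081, -0.0005, 0, 0, 0, 0],
  [0.015, -0.016, -0.0021, 0, 0, 0, 0],
  [0.015, -0.0237, -0.0047, 0, 0, 0, 0],
  [0.015, -0.0237, -0.0047, 0, 0, 0, 0],
])

```text
clock: 17.0
eef_pos: [0.4889, -0.0198, 0.1267]
tcp_rot: [179.8, -0.4, -93.9]
ft_force: [-7.4, -4.1, 13.4]
gripper_width: 0.252
```

```bash
cat > feel.py <<'E'
from h import *
import sys
th=np.radians(float(sys.argv[1])); phi=np.radians(-4)-th
s=status.state(); F=s["ft_force"]; tan=np.array([np.sin(phi),-np.cos(phi),0]); rad=np.array([np.cos(phi),np.sin(phi),0])
p=s["eef_pos"]-[.547,-.045,0]
print("F",F.round(1),"resist",(-F@tan).round(2),"rad",(F@rad).round(2),"measured angle",(-np.degrees(np.arctan2(p[1],p[0]))-4).round(2), "r",np.hypot(p[0],p[1]).round(4))
E
python3 feel.py 202.5; python3 wind.py 202.5 7.5 3
```

```text
F [-7.4 -4.1 13.4] resist 7.0 rad 4.81 measured angle -160.57 r 0.0633
[[0.015, -0.0073, -0.0036, 0, 0, 0, 0], [0.015, -0.014, -0.0081, 0, 0, 0, 0], [0.015, -0.0201, -0.0134, 0, 0, 0, 0]]
```

Emit:
move_arm([
  [0.015, -0.0073, -0.0036, 0, 0, 0, 0],
  [0.015, -0.014, -0.0081, 0, 0, 0, 0],
  [0.015, -0.0201, -0.0134, 0, 0, 0, 0],
  [0.015, -0.0201, -0.0134, 0, 0, 0, 0],
])

```text
clock: 17.4
eef_pos: [0.5014, -0.0014, 0.1265]
tcp_rot: [179.5, -0.5, -93.8]
ft_force: [-10.3, -5.0, 15.8]
gripper_width: 0.25
```

```bash
python3 feel.py 225; python3 wind.py 225 5 3; python3 look.py 10; python3 - <<'E'
import cv2
im=cv2.imread("pics/top10.png")[120:360,40:380]; cv2.imwrite("pics/t10c.png",cv2.resize(im,None,fx=2.3,fy=2.3))
E
```

```text
F [-10.3  -5.   15.8] resist 11.01 rad 2.99 measured angle -140.26 r 0.0631
[[0.015, -0.0037, -0.004, 0, 0, 0, 0], [0.015, -0.0069, -0.0083, 0, 0, 0, 0], [0.015, -0.0099, -0.0128, 0, 0, 0, 0]]
{'clock': np.float64(17.4), 'eef_pos': array([ 0.501, -0.001,  0.127]), 'tcp_rot': array([179.468,  -0.453, -93.829]), 'ft_force': array([-10.27 ,  -4.963,  15.831]), 'moment': array([-1.464,  1.635,  0.042])}
```

View pics/t10c.png

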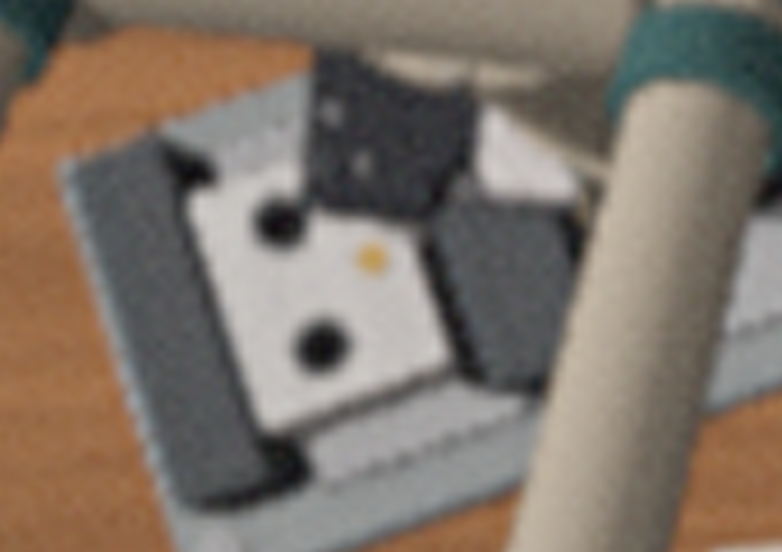

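View pics/side10.png

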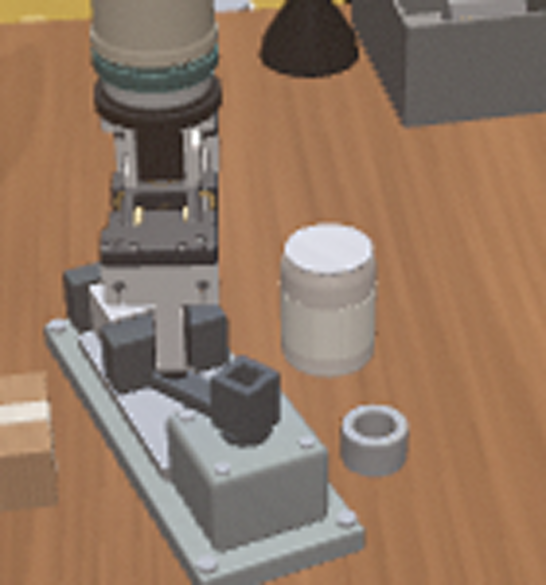

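```bash
python3 - <<'E'
from h import *
f=lambda x,y:(100+((x+.5)/2.3+40)/4-.5,160+((y+.5)/2.3+120)/4-.5)
t=np.radians(19.56); yd=np.array([-np.sin(t),np.cos(t)]);xd=np.array([np.cos(t),np.sin(t)])
for nm,q,z in(("blk back",(190,200),.074),("blk back",(266,432),.074),("blk front",(420,235),.074),("blk front",(453,362),.074),("fixed",(160,150),.077),("fixed",(263,450),.077),("jaw front",(432,225),.077),("jaw front",(485,375),.077)):
    p=onz("top",*f(*q),z)[:2]-[.547,-.045]; print(nm,(p@xd).round(4),(p@yd).round(4))
E
```

```text
blk back 0.0267 0.2151
blk back -0.0332 0.215
blk front -0.0012 0.1653
blk front -0.0332 0.1675
fixed 0.0402 0.2175
fixed -0.0375 0.2163
jaw front -0.0005 0.1612
jaw front -0.0393 0.1606
```

The block has moved from y≈0.2125 to 0.215, so it is now about at the fixed face, and the resistance has gone from 7 to 11 N. Small 5° steps (about 27 N each) from here.

Emit:
move_arm([
  [0.015, -0.0037, -0.004, 0, 0, 0, 0],
  [0.015, -0.0037, -0.004, 0, 0, 0, 0],
])

```text
clock: 17.7
eef_pos: [0.5044, 0.0015, 0.1265]
tcp_rot: [179.3, -0.5, -93.8]
ft_force: [-11.8, -5.7, 17.3]
gripper_width: 0.253
```

```bash
python3 feel.py 230; python3 wind.py 230 5 1
```

```text
F [-11.8  -5.7  17.3] resist 12.96 rad 2.31 measured angle -136.48 r 0.0631
[[0.015, -0.0033, -0.0043, 0, 0, 0, 0]]
```

The rise is 2 N for 5°, which matches clamping. My force estimate is about 65 N, with an uncertainty of 35 to 100 N. One 3° step (+16 N) will centre it in the firm window.

Emit:
move_arm([
  [0.015, -0.002, -0.0025, 0, 0, 0, 0],
  [0.015, -0.002, -0.0025, 0, 0, 0, 0],
  [0.015, -0.002, -0.0025, 0, 0, 0, 0],
])

```text
clock: 18.0
eef_pos: [0.5062, 0.0031, 0.1264]
tcp_rot: [179.3, -0.5, -93.8]
ft_force: [-14.5, -5.8, 17.7]
gripper_width: 0.249
```

```bash
python3 feel.py 233
```

```text
F [-14.5  -5.8  17.7] resist 15.29 rad 3.02 measured angle -134.33 r 0.0631
```

Resistance is 15.3 N against a baseline of about 8 to 9 N, so roughly 100 N: firm. Stop. Ease the knob back within the play, open the fingers a little (clear of the hub) and lift.

Emit:
move_arm([
  [0.015, 0.002, 0.0025, 0, 0, 0, 0],
  [0.015, 0.002, 0.0025, 0, 0, 0, 0],
  [0.04, 0.002, 0.0025, 0, 0, 0, 0],
  [0.04, 0.002, 0.0025, 0, 0, 0, 0],
  [0.04, 0.002, 0.0025, 0, 0, 0, 0],
  [0.04, 0.002, 0.0025, 0, 0, 0, 0],
])

```text
clock: 18.6
eef_pos: [0.5099, 0.0052, 0.1251]
tcp_rot: [180.0, 0.0, -94.0]
ft_force: [0.1, -0.2, -1.0]
gripper_width: 0.425
```

Released; forces are near zero. Now lift and clear the view.

Emit:
move_arm([
  [0.04, 0, 0, -0.015, 0, 0, 0],
  [0.04, 0, 0, -0.05, 0, 0, 0],
  [0.04, 0, 0, -0.09, 0, 0, 0],
  [0.04, 0, 0, -0.13, 0, 0, 0],
  [0.04, 0, 0, -0.15, 0, 0, 0],
  [0.04, -0.05, 0.0, -0.15, 0, 0, 0],
  [0.04, -0.1, 0.0, -0.15, 0, 0, 0],
  [0.04, -0.15, 0.0, -0.15, 0, 0, 0],
  [0.04, -0.2, 0.0, -0.15, 0, 0, 0],
  [0.04, -0.25, 0.0, -0.15, 0, 0, 0],
  [0.04, -0.25, 0.0, -0.15, 0, 0, 0],
])

```text
clock: 19.7
eef_pos: [0.5271, 0.2607, 0.2744]
tcp_rot: [179.9, 0.2, -93.6]
ft_force: [-0.5, -1.4, -0.1]
gripper_width: 0.426
```

```bash
python3 look.py 11; python3 - <<'E'
from h import *
yaw=np.radians(-4-231)
for n,off,sz in (("side",(190,80),(140,150)),("top",(110,150),(150,120))):
    im=read_camera(n)[off[1]:off[1]+sz[1],off[0]:off[0]+sz[0],::-1]; im=cv2.resize(im,None,fx=3.9,fy=3.9,interpolation=cv2.INTER_CUBIC)
    draw(im,n,(.547,-.045,yaw),CR,np.array(off),3.9,(0,255,0),dz=.088)
    cv2.imwrite(f"pics/{n}12.png",im)
E
```

```text
{'clock': np.float64(19.7), 'eef_pos': array([0.527, 0.261, 0.274]), 'tcp_rot': array([ 1.79933e+02,  1.73000e-01, -9.36340e+01]), 'ft_force': array([-0.474, -1.415, -0.135]), 'moment': array([ 0.006,  0.151, -0.02 ])}
```

View pics/side12.png

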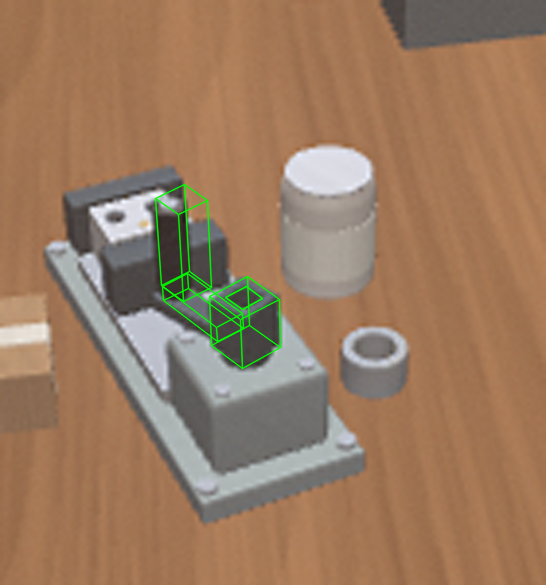

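View pics/top12.png

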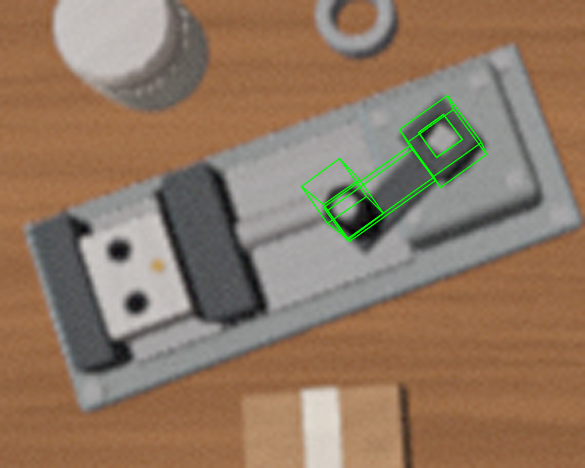

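The crank sits on the shaft: the hub outline matches in both views, the square shaft end shows inside the hole at top px (438,140), and it is upright. The crank's angle is a few degrees behind the command, as the measured knob angle also showed. Last, the block and jaw geometry and the bystanders.

```bash
python3 - <<'E'
from h import *
s3=3.9
f=lambda x,y:(110+(x+.5)/s3-.5,150+(y+.5)/s3-.5)
t=np.radians(19.56); yd=np.array([-np.sin(t),np.cos(t)]);xd=np.array([np.cos(t),np.sin(t)])
for nm,q,z in(("blk back",(80,238),.074),("blk back",(112,338),.074),("blk front",(160,212),.074),("blk front",(192,305),.074),("fixed",(68,215),.077),("fixed",(115,350),.077),("jaw front",(160,185),.077),("jaw front",(203,315),.077)):
    p=onz("top",*f(*q),z)[:2]-[.547,-.045]; print(nm,(p@xd).round(4),(p@yd).round(4))
a=cv2.imread("pics/top0.png"); b=read_camera("top")[:,:,::-1]
r=(slice(130,290),slice(100,260)); 
cv2.imwrite("pics/cmp.png",np.hstack([cv2.resize(x[r],None,fx=2.5,fy=2.5) for x in(a,b)]))
c=cv2.imread("pics/top12.png")
read=read_camera("top")[:,:,::-1][195:255,110:185]; cv2.imwrite("pics/blk.png",cv2.resize(read,None,fx=9,fy=9,interpolation=cv2.INTER_CUBIC))
E
```

```text
blk back 0.0281 0.2148
blk back -0.0327 0.2151
blk front 0.0261 0.167
blk front -0.031 0.1666
fixed 0.0425 0.2165
fixed -0.0402 0.2149
jaw front 0.0403 0.1615
jaw front -0.0391 0.1619
```

View pics/cmp.png

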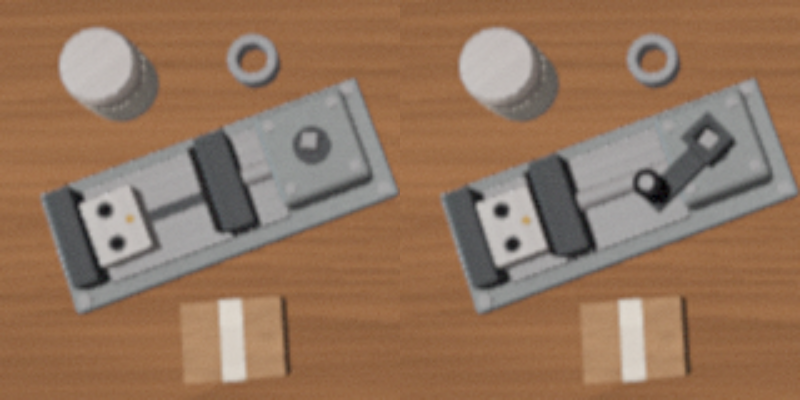

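View pics/blk.png

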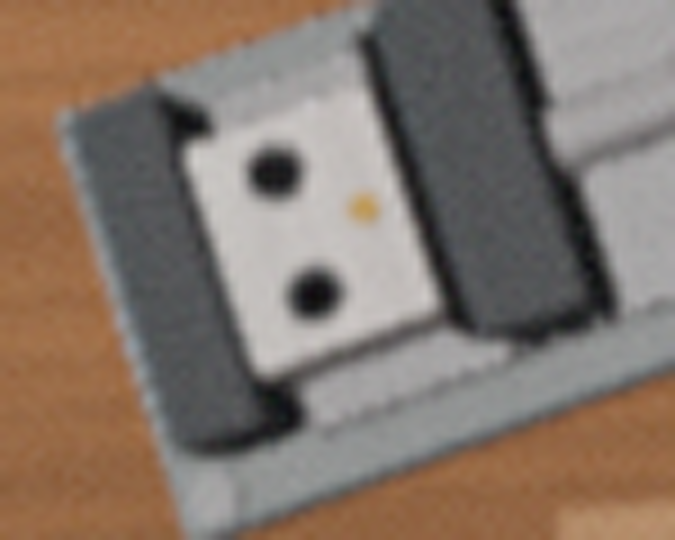

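The block is flush between both jaws (back edge at 0.215, fixed face at 0.216 within error), and the bystanders look unmoved between the two pictures. Handing in.

```bash
python3 -c "
from plant import workorder,status
print(status.state()['ft_force'],status.state()['clock']); print(workorder.job_done())"
```

```text
[ 0.80322327  0.1705805  -0.06205011] 20.0
the job is handed in; nothing more can be done
None
```

I gripped the farthest-left crank by its hub and seated it on the square shaft. I then wound it clockwise by the knob through about 2.6 turns until it felt firm, let go and handed in at 20 s. No verdict was reported.

**Last checks:**
- **Crank:** it sits on the shaft, and its hub matches the seated model in both camera views.
- **Block:** it is upright and flush between the jaws. Its back edge measured y≈0.215 m against the fixed face at 0.216 m.
- **Bystanders:** the canister, carton and bushing look unmoved between the first and last pictures.
- **Robot:** it touches nothing.

**Less certain:**
- **Clamping force:** I could only infer it from the knob. Resistance reached 15.3 N against a baseline that varied between about 5 and 10 N with crank angle. That gives roughly 100 N, with a likely range of 80–140 N. The last 3° step also raised the resistance more than expected (2.3 N against about 1 N), so the force could be above the 120 N top of the firm range.
- **Crank angle:** the final crank angle is about 8° behind the angle I overlaid as expected. That fits the lag I measured at the knob and the play in the fit.

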